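# Offer the blade lever up to the bread guillotine

### The job

The washed blade lever is to go back on the bread guillotine: first push the sliding bed board fully shut over the crumb well, so that nothing drops into it. Then lift the lever out of its wooden rest by its balance point and, keeping it level, bring it to the guillotine and hold it level and in line with the base, with its eye straight above the pivot fork and about two centimetres clear of it, so that I can oil the fork. Finish while holding it still there, and leave the oil bottle, the pivot pin and the baguette where they are.

Things in the scene. Friction and masses are not known exactly. Their poses are not given: they have to be found in the camera images.
- guillotine: Bread guillotine's fixed base: oak board 420 (x) x 180 (y) x 45 mm high. Origin: centre of its underside, on the table; x along it towards the fork (end away from the robot), z up. Mid-board an open crumb well under the sliding bed board. The lever belongs in the plane y = 0 (thin dark line on the board), running from the fork back towards -x.
- fork (a point): Centre of the pivot axis in the dark steel fork: x 170, y 0, z 95 mm in the guillotine's frame, same axes. Two upright cheeks, each 30 (x) x 8 (y) mm, 20 mm slot between, open at the top; the cheeks end 16 mm above this point (111 mm above the table).
- bed (a joint): Opening of the bed board (pale beech, 166 x 164 x 10 mm, flush with the base's top), in m: 0 = fully shut (hard stop), at most 0.11. Opens by sliding along the guillotine's -y, shuts along +y; starts 50 to 90 mm open, takes about 3 N, stays where left.
- bed_tab (a point): Centre of the grip tab on the bed board's -y edge, to push or to pinch from above: 50 mm wide (guillotine's x), 14 mm thick (31 to 45 mm above the table), sticking out 40 mm in -y; this point is 18 mm from its outer end. Moves with the board; when shut it is at x 15, y -112, z 38 mm in the guillotine's frame, still clear of the base's side (y -90).
- rest: Fixed wooden rest carrying the lever: plank 240 (x) x 85 x 14 mm, two slotted posts at x +85 and -85 mm (18 mm along x, 40 mm across, tops at 75 mm). Origin: centre of its underside; x along it. The blade stands in 7 mm slots: the lever must rise 45 mm straight up to come clear. Between the posts the sides are free.
- lever: Loose blade lever, 0.65 kg +-25 %, 398 mm long, level along the rest, edge down. Origin = balance point, mid-height of spine, 82 mm above table, over the rest's origin; x to the eye, z up. Spine: dark steel bar 12 mm thick (y), z +-7, x -126 to 128 mm. Blade: 3 mm thick, x -122 to 108, down to z -49. Wooden handle 28 mm thick, x -136 to -252. Balance is 53 mm from mid-length, on the eye's side.
- lever_eye (a point): Centre of the lever's eye, a dark steel hub 36 mm across and 18 mm thick (y), at x +128, y 0, z 0 in the lever's frame. Axes as the lever's.
- oil_bottle: Loose amber oil bottle, 48 mm across, 125 mm high, standing on the table on the guillotine's +y side near the fork; origin at the centre of its underside. Leave alone.
- pin: Loose brass pivot pin, 10 mm thick, 48 mm high, standing on its 18 mm head on the guillotine's board beside the fork (about 60 mm from the lever's plane); origin at the centre of its underside. Leave alone.
- baguette: Loose short baguette, 260 mm long, 60 mm thick, lying on the table alongside the rest on its -y side, its axis about 112 mm from the rest's centre line; origin at the centre of its underside. Leave alone.

How it is judged:
By the outcome, as a careful person would: the job done as asked, in the order asked, and still so for the second after the job is handed in, while the arm keeps its last pose, push and grip.
It also fails if it takes over 59 s, if anything falls off the work surface, if the arm or the gripper's body presses on something with over 40 N, if the wrist force passes 120 N, or if a joint passes its speed limit or range.

### The arm

A 6-joint arm with a two-finger parallel gripper is mounted at the origin on the work surface. World frame = base frame: x ahead of the robot, y to its left, z up, the work surface at z = 0. Lengths are in m, angles in rad, forces in N, time in s.
With the tool pointing down it reaches from about 0.4 to 0.825 m from the base axis. Payload 7 kg.
Tool frame: the origin (TCP) lies at the very end of the fingers, on their centre line; the grasp point (between the pads) lies 19 mm behind it; z points along the fingers, y is the line along which they close (so a half turn about z gives the same grasp; the last joint's range is limited). The gripper opens to 88 mm and grips with 3 to 60 N. Pads are 19 mm wide; open, the fingers measure 130 mm over their backs; the gripper's body (78 mm by 193 mm) begins 47 mm behind the grasp point.
Start: joints at [-1.047, 0.359, 0.012, 0, -1.224, -0.288], TCP at [0.158, -0.656, 0.227] pointing down, gripper open.
Joint ranges: [-3.07, 3.07], [-1.43, 2.12], [-1.02, 1.25], [-3.03, 1.67], [-3.05, -0], [-3.03, 3.03]. Speed limits (rad/s): [2.39, 2.39, 3.01, 3.14, 3.14, 3.14].

### API

Orientations are given as [roll, pitch, yaw] about the fixed x, y, z axes, in that order (R = Rz(yaw) Ry(pitch) Rx(roll)).
In Python, from station import arm, grab_frame gives the robot as it stands.
- The arm moves only by the tool jog_arm, never from a script. Its argument "deltas" is a list that holds one entry, the list of rows, each a list of 4 numbers: the shift along the tool's x, y, z in units of 60 mm (1.0 is 60 mm), then the turn about the tool's z in units of 5 degrees (1.0 is 5 degrees). A call has 1 to 8 rows; each row is the pose to reach, as a shift and turn from the pose commanded when the call began, along the tool's axes at that moment; what a row does not reach only later rows make up. A row lasts 1/8 s, in which the tool goes at most 62.5 mm and 10.7 degrees, less where a joint would pass 70% of its speed; a pose out of reach is approached as far as the arm can. A call with a gripper value outside its range is refused whole. "grip" is the finger opening in mm, from 0 to 87.6, set as the call begins (left out, the last holds). The fingers move at their own pace and stop on an object; "squeeze" is the grip in N (left out, the last holds). Time passes only in rows, so rows that repeat a pose let the fingers close. It gives the time, the measured TCP pose, the force, the opening and the grip force at its end, in the units of the state.
- arm.get_state(): the state, without advancing time (a new reading comes with each control period).
- grab_frame(name): name is "scene" or "top" or "wrist"; returns a dict with "img" (400x640x3 uint8, red, green, blue), "vfov" (degrees; the focal length in pixels is half the picture's height over the tangent of half this angle, whatever the lens; pixels are square), "cx", "cy" (the principal point, pixels), "xyz" and "rotation" of the camera in the world. Camera axes: x right, y down, z forward; pixel columns grow to the right and rows downward; lengths in m; the calibration is good to about 2 mm. A picture is of the moment at which its call begins. There is no depth.
- arm.job_done(): hands the job in; it is judged then, once.
The state is a dict: "t": time; "q": joint angles; "qd": joint speeds; "joint_efforts": joint torques, N m; "eef_pos": TCP position; "ee_rot": TCP orientation; "force": force on the tool from outside, world axes, zero at the start; "moment": the same for the moment, N m; "width": finger opening in m; "gripper_force": force on a finger pad.
Only numpy, scipy, OpenCV 4.12 (cv2) and the standard library are available. Lean on these libraries where they do the work, as an engineer would, in place of code of your own. Each camera call takes 0.05 s, during which the arm holds its last target. There are 200 camera calls.

## Working session

There is one attempt and no reset: what is moved stays moved. The work goes in short steps, Python scripts to look and compute and a tool call to move; the robot and the scene stay as the last step left them, time stands still between calls to the robot, and variables do not carry over. Pictures are saved under pics/ and viewed, at most 12 in all, crops included, and the job is handed in when it is done.

Besides the shell and the picture viewer there is one more tool, called after ">>>" in YAML: its name, and indented under it one key for each argument. jog_arm: Moves the arm, as the interface text tells. Its arguments: {"type":"object","properties":{"deltas":{"type":"array"},"grip":{"type":"number"},"squeeze":{"type":"number"}},"required":["deltas"]}

```bash
mkdir -p pics; ls; python3 - <<'E'
from station import arm, grab_frame
import cv2
s=arm.get_state(); print(s)
for n in("scene","top"):
    f=grab_frame(n); print(n,f["vfov"],f["cx"],f["cy"],f["xyz"],f["rotation"])
    cv2.imwrite(f"pics/{n}0.png",f["img"][:,:,::-1])
E
```

```text
pics
{'t': 0.0, 'q': array([-1.04691424e+00,  3.59411788e-01,  1.10296712e-02, -3.68620195e-04,
       -1.22409858e+00, -2.88103993e-01]), 'qd': array([ 6.70556090e-04, -2.79027698e-05, -2.68124905e-04, -8.07141744e-04,
       -7.14735253e-04,  3.21716377e-04]), 'joint_efforts': array([-6.14140981e-05, -5.82718313e+01,  2.93056995e+01,  6.99693963e+00,
        6.89837529e-03, -1.31207166e-04]), 'eef_pos': array([ 0.1575386 , -0.65583625,  0.22559056]), 'ee_rot': array([ 3.13987924e+00, -1.46399508e-04, -2.90593998e+00]), 'force': array([ 0.05075306,  0.55308629, -0.31233723]), 'moment': array([0.02254988, 0.0201905 , 0.02753621]), 'gripper_force': 0.0, 'width': 0.08757807826307662}
scene 54.51480173741844 326.9050698105298 201.954651268366 [ 0.94130556 -0.34699014  0.63123345] [-2.38121614  0.02013137  0.66588994]
top 48.88724206956962 316.05218447069313 192.11486553888182 [0.49295822 0.03094999 1.11369534] [-3.03280536  0.00971129 -1.54197366]
```

View pics/scene0.png

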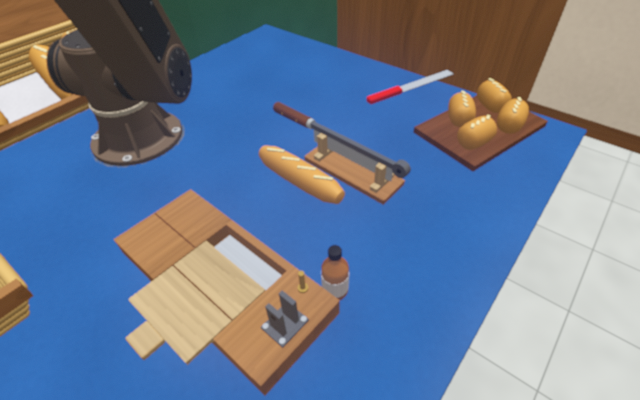

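View pics/top0.png

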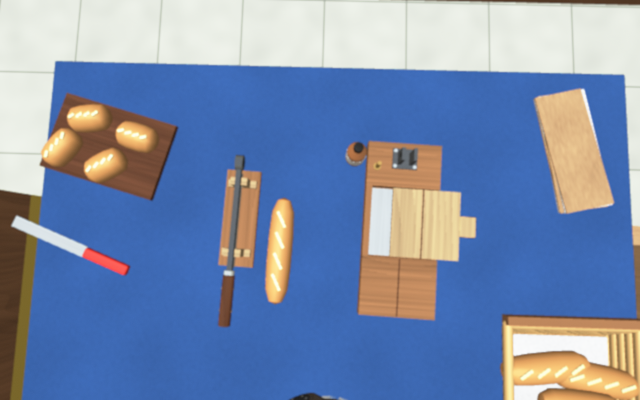

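The scene view shows the guillotine with its tab at about (145,338) and fork at (285,318), the lever eye at (400,167), and the bottle at (335,270). In the top view the fork is at (404,159), the tab at (468,227), the base-line at (398,258)-(400,318), the lever eye at (239,161), the handle end at (224,325), and the plank spans (240,170-267).

```bash
cat > h.py <<'E'
import numpy as np, cv2
from scipy.spatial.transform import Rotation as Ro
from station import arm, grab_frame
def rot(f): return Ro.from_euler('xyz',f["rotation"]).as_matrix()
def foc(f): return f["img"].shape[0]/2/np.tan(np.radians(f["vfov"])/2)
def plane(f,uv,z):
    uv=np.atleast_2d(uv).astype(float); F=foc(f)
    d=np.c_[(uv[:,0]-f["cx"])/F,(uv[:,1]-f["cy"])/F,np.ones(len(uv))]@rot(f).T
    c=np.array(f["xyz"]); return c+d*((z-c[2])/d[:,2])[:,None]
def proj(f,P):
    p=(np.atleast_2d(P)-f["xyz"])@rot(f); return p[:,:2]/p[:,2:]*foc(f)+[f["cx"],f["cy"]]
def tri(fs,uvs):
    A=np.zeros((3,3));b=np.zeros(3)
    for f,uv in zip(fs,uvs):
        c=np.array(f["xyz"]);d=plane(f,uv,0)[0]-c;d/=np.linalg.norm(d);M=np.eye(3)-np.outer(d,d);A+=M;b+=M@c
    return np.linalg.solve(A,b)
E
python3 - <<'E'
from h import *
t=grab_frame("top"); s=grab_frame("scene")
def p(n,uv,z): print(n,plane(t,uv,z)[0].round(4))
p("tab",(468,227),.045);p("line a",(398,258),.045);p("line b",(400,318),.045)
p("board NR",(435,319),.045);p("board FR",(441,146),.045);p("fork mid",(404,159),.111)
p("eye",(239,161),.1);p("handle end",(224,325),.09)
print("fork2", tri([t,s],[(404.5,154),(283,303)]))
P=[(228,170),(260,172),(252,267),(220,265)]
for q in P:p("plank",q,.014)
p("bottle",(356,150),.06)
im=t["img"]; c=im[125:335,345:485]; d=im[145:335,205:305]
big=np.zeros((580,800,3),np.uint8); a=cv2.resize(c,None,fx=2.75,fy=2.75,interpolation=3);big[:a.shape[0],:a.shape[1]]=a
a=cv2.resize(d,None,fx=3,fy=3,interpolation=3);big[:a.shape[0],420:720]=a
cv2.imwrite("pics/crop1.png",big[:,:,::-1])
E
```

```text
tab [ 0.5348 -0.3245  0.045 ]
line a [ 0.4558 -0.1565  0.045 ]
line b [ 0.3155 -0.1624  0.045 ]
board NR [ 0.3157 -0.2449  0.045 ]
board FR [ 0.7322 -0.2599  0.045 ]
fork mid [ 0.6846 -0.1568  0.111 ]
eye [0.6715 0.2263 0.1   ]
handle end [0.2953 0.2443 0.09  ]
fork2 [ 0.69818249 -0.16121729  0.09814383]
plank [0.6629 0.2697 0.014 ]
plank [0.6599 0.1883 0.014 ]
plank [0.4222 0.198  0.014 ]
plank [0.4247 0.2775 0.014 ]
bottle [ 0.7134 -0.0497  0.06  ]
```

View pics/crop1.png

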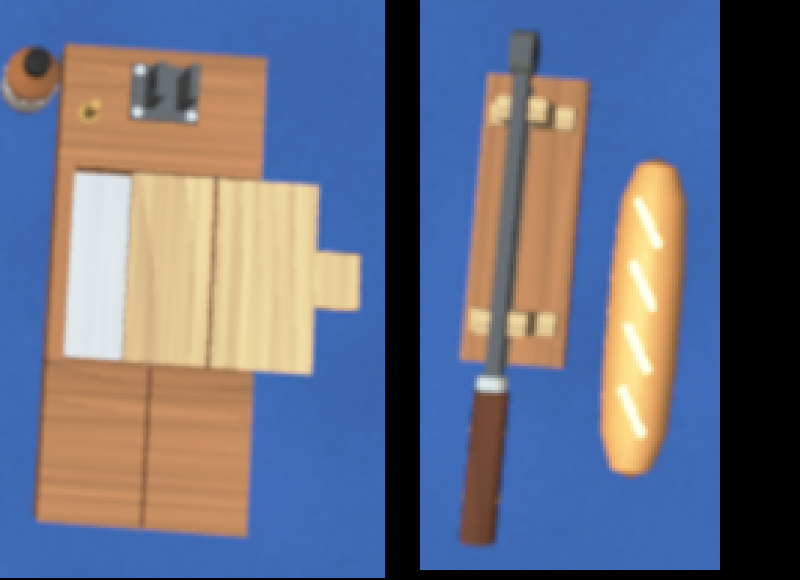

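The crop shows the bed line offset from the base line by about 68 crop px (roughly 60 mm open). It also shows the pin at crop (90,110), the fork at (165,92), and the lever running parallel to its plank.

>>> jog_arm:
  deltas:
    - [[-6.9,2.4,0,3.1],[-6.9,2.4,0,3.1],[-6.9,2.4,0,3.1],[-6.9,2.4,0,3.1],[-6.9,2.4,0,3.1],[-6.9,2.4,0,3.1],[-6.9,2.4,0,3.1],[-6.9,2.4,0,3.1]]
  grip: 0

```text
t: 1.2
eef_pos: [0.5298, -0.4168, 0.2257]
ee_rot: [3.141, -0.0, 3.111]
force: [-0.7, -0.4, -0.6]
width: 0.0133
gripper_force: 0.0
```

```bash
python3 - <<'E'
from h import *
f=grab_frame("wrist"); s=arm.get_state(); print(s["eef_pos"],s["ee_rot"],s["t"],s["width"]); print(f["xyz"],f["rotation"],f["vfov"],f["cx"],f["cy"])
cv2.imwrite("pics/w1.png",f["img"][:,:,::-1]); import pickle; pickle.dump(f,open("w1.pkl","wb"))
E
```

```text
[ 0.52843735 -0.41778994  0.22577887] [ 3.14109874e+00 -8.24891830e-04  3.10999727e+00] 1.25 0.009221151928322803
[ 0.45771118 -0.41440433  0.38371141] [ 2.87068795e+00 -7.21544568e-05  1.54022833e+00] 65.02592839592833 321.72423181082024 195.43739128577838
```

View pics/w1.png

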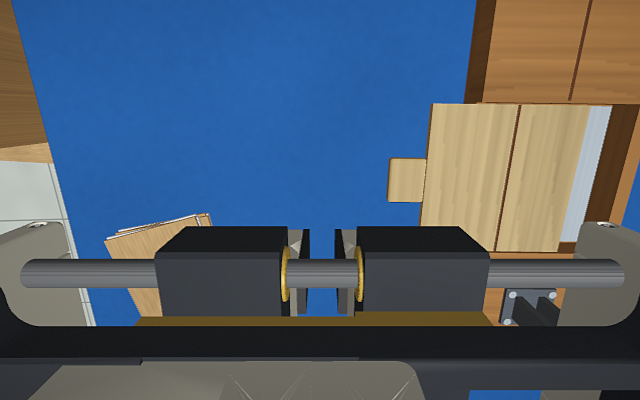

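The wrist view shows the tab's outer corners at (388,157) and (388,202), the bed corners at (432,103) and (421,252), the bed line at (520,104)-(496,250), and the base line at (588,0)-(571,100).

```bash
python3 - <<'E'
from h import *
import pickle; f=pickle.load(open("w1.pkl","rb"))
for n,uv in dict(tab1=(388.5,157),tab2=(388.5,202),bed1=(433,104),bed2=(421,251),bl1=(520,105),bl2=(496,250),l1=(588,0),l2=(571,100),e1=(495,0),e2=(482.5,103)).items(): print(n,plane(f,uv,.045)[0].round(4))
t=grab_frame("top")
c=lambda x,y:(345+x/2.75-.5+.18,125+y/2.75-.5+.18)
print("top")
for n,uv in dict(tab1=c(359,253),tab2=c(359,311),bed1=c(312,375),bed2=c(319,185),bl1=c(209,367),bl2=c(217,178),l1=c(141,525),l2=c(151,367),NR=c(247,536),FR=c(267,58)).items(): print(n,plane(t,uv,.045)[0].round(4))
E
```

```text
tab1 [ 0.5107 -0.3436  0.045 ]
tab2 [ 0.5617 -0.3423  0.045 ]
bed1 [ 0.457 -0.299  0.045]
bed2 [ 0.6232 -0.3024  0.045 ]
bl1 [ 0.4607 -0.2087  0.045 ]
bl2 [ 0.6246 -0.2142  0.045 ]
l1 [ 0.3659 -0.1571  0.045 ]
l2 [ 0.4573 -0.1567  0.045 ]
e1 [ 0.3632 -0.2459  0.045 ]
e2 [ 0.4575 -0.2478  0.045 ]
top
tab1 [ 0.5603 -0.3421  0.045 ]
tab2 [ 0.5094 -0.3416  0.045 ]
bed1 [ 0.4528 -0.3002  0.045 ]
bed2 [ 0.6195 -0.3074  0.045 ]
bl1 [ 0.4571 -0.2108  0.045 ]
bl2 [ 0.6233 -0.2173  0.045 ]
l1 [ 0.3208 -0.1528  0.045 ]
l2 [ 0.4556 -0.1603  0.045 ]
NR [ 0.3143 -0.2438  0.045 ]
FR [ 0.7328 -0.2618  0.045 ]
```

>>> jog_arm:
  deltas:
    - [[-0.1,0.4,3.3,0],[-0.1,0.4,3.3,0],[-0.1,0.4,3.3,0],[-0.1,0.4,3.3,0],[-0.1,0.4,3.3,0],[-0.1,0.6,3.3,0],[-0.1,0.8,3.3,0],[-0.1,0.9,3.3,0]]

```text
t: 2.3
eef_pos: [0.5352, -0.365, 0.0301]
ee_rot: [-3.141, 0.002, 3.108]
force: [-0.3, -0.2, 0.1]
width: 0.0008
gripper_force: 0.0
```

>>> jog_arm:
  deltas:
    - [[0,0.1,0,0],[0,0.2,0,0],[0,0.3,0,0],[0,0.4,0,0],[0,0.5,0,0],[0,0.6,0,0],[0,0.6,0,0],[0,0.6,0,0]]

```text
t: 3.3
eef_pos: [0.535, -0.3293, 0.028]
ee_rot: [3.141, -0.001, 3.107]
force: [0.1, -0.7, 0.0]
width: 0.0004
gripper_force: 0.0
```

>>> jog_arm:
  deltas:
    - [[0,0.1,0,0],[0,0.15,0,0],[0,0.2,0,0],[0,0.2,0,0]]

```text
t: 3.8
eef_pos: [0.5361, -0.3175, 0.0286]
ee_rot: [3.141, -0.0, 3.107]
force: [-0.1, -0.2, -0.1]
width: 0.0004
gripper_force: 0.0
```

```bash
python3 - <<'E'
from h import *
s=arm.get_state(); print(s["eef_pos"],s["force"])
f=grab_frame("top"); c=f["img"][125:335,345:485]
cv2.imwrite("pics/t2.png",cv2.resize(c,None,fx=2.75,fy=2.75,interpolation=3)[:,:,::-1])
E
```

```text
[ 0.53613424 -0.31746746  0.02855723] [-0.05064596 -0.15723153 -0.10368738]
```

View pics/t2.png

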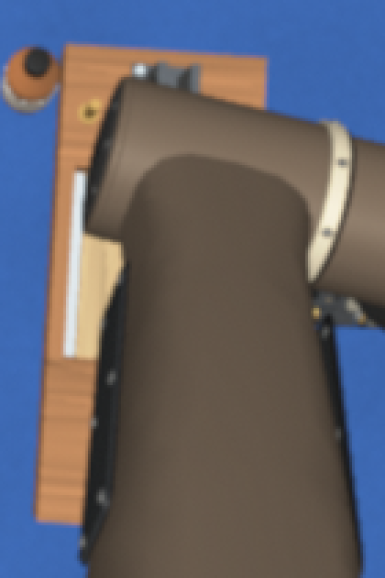

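The bed has moved: the white gap is now only about 13 crop px wide (roughly 12 mm), at crop columns 68-82. I'll keep pushing gently.

>>> jog_arm:
  deltas:
    - [[0,0.05,0,0],[0,0.1,0,0],[0,0.12,0,0],[0,0.14,0,0],[0,0.16,0,0],[0,0.16,0,0]]

```text
t: 4.6
eef_pos: [0.5368, -0.3085, 0.0288]
ee_rot: [-3.141, 0.001, 3.107]
force: [1.3, -3.1, -0.8]
width: 0.0004
gripper_force: 1.9
```

>>> jog_arm:
  deltas:
    - [[0,0.02,0,0],[0,0.04,0,0],[0,0.06,0,0]]

```text
t: 4.97
eef_pos: [0.5369, -0.3081, 0.0289]
ee_rot: [-3.138, 0.001, 3.107]
force: [1.4, -28.3, -7.2]
width: 0.0006
gripper_force: 14.1
```

Firm contact at the hard stop (28 N), so the bed is shut. I'll back off and rise.

>>> jog_arm:
  deltas:
    - [[0,-0.6,0,0],[0,-0.6,-1,0],[0,-0.6,-2,0],[0,-0.6,-3,0],[0,-0.6,-4,0],[0,-0.6,-4.5,0],[0,-0.6,-4.5,0]]
  grip: 50

```text
t: 5.85
eef_pos: [0.536, -0.3405, 0.3016]
ee_rot: [-3.141, 0.004, 3.107]
force: [0.2, -0.2, -0.8]
width: 0.0497
gripper_force: 0.0
```

>>> jog_arm:
  deltas:
    - [[0.3,6.5,0,0],[0.3,6.5,0,0],[0.3,6.5,0,0],[0.3,6.5,0,0],[0.3,6.5,0,0],[0.3,6.5,0,0],[0.3,6.5,0,0],[0.3,6.5,0,0]]

```text
t: 6.85
eef_pos: [0.5301, 0.0507, 0.2975]
ee_rot: [-3.141, -0.002, 3.109]
force: [0.2, -0.1, -0.3]
width: 0.0502
gripper_force: 0.0
```

```bash
python3 - <<'E'
from h import *
import pickle
f=grab_frame("wrist"); t=grab_frame("top"); s=arm.get_state(); print(s["eef_pos"],s["ee_rot"],s["t"],s["width"],s["force"]); print(f["xyz"],f["rotation"])
c=t["img"][125:335,345:485]
big=np.zeros((600,800,3),np.uint8); big[:400,:640]=f["img"]; big[400:,:]=0
c=cv2.resize(c,None,fx=1.14,fy=1.14,interpolation=3); big[400:400+c.shape[0],640:] = 0
big[:c.shape[0],640:640+c.shape[1]]=c[:,:160]
cv2.imwrite("pics/w2.png",big[:420,:,::-1]);  pickle.dump(f,open("w2.pkl","wb"));pickle.dump(t,open("t2.pkl","wb"))
E
```

```text
[0.53048398 0.04914175 0.29788994] [-3.14108834e+00 -1.34391692e-03  3.10673236e+00] 6.95 0.049871354552497825 [ 0.21793704 -0.56345    -0.31422564]
[0.4583317  0.05346713 0.45562653] [2.87234053e+00 9.45308984e-04 1.53819640e+00]
```

View pics/w2.png

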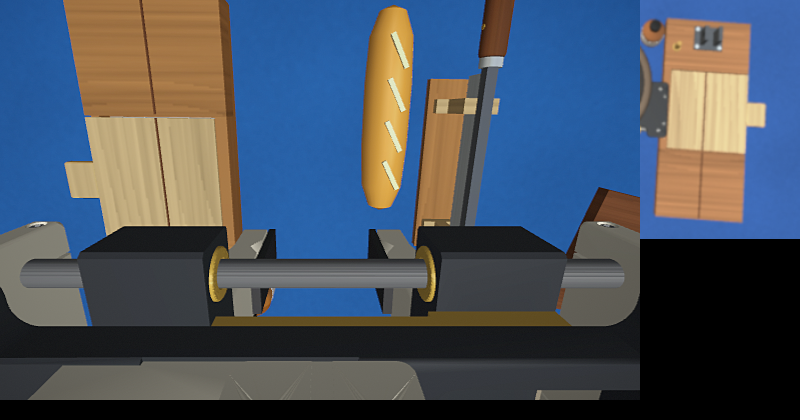

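The view shows the bed shut: no white remains and the bed line meets the base line at (155,117). The lever's ferrule is at (492,61), its spine runs to about (472,225), the near edge of the plank is at row 79, and the near post is at rows 98-115.

```bash
python3 - <<'E'
from h import *
import pickle; f=pickle.load(open("w2.pkl","rb")); t=grab_frame("top")
p=lambda n,uv,z,g=f:print(n,plane(g,uv,z)[0].round(4))
p("ferrule near",(493,56),.09);p("ferrule far",(491,67),.09);p("spine220",(472,220),.089)
p("plank near",(450,79),.014);p("post near edge",(442,99),.075);p("post far top edge",(442,112),.075)
c=lambda x,y:(205+x/3-.33,145+y/3-.33)
for n,uv,z in [("NL",(460,360),.014),("NR",(564,368),.014),("FL",(488,73),.014),("FR",(589,82),.014),("eye far",(524,31),.095),("spine near",(494,374),.089),("spine far",(520,72),.089),("handle end",(477,545),.096)]: p(n,c(uv[0]-420,uv[1]),z,t)
im=f["img"]
for v in (80,130,160,190,215): print(v,[tuple(int(a) for a in im[v,u]) for u in range(462,500,2)])
E
```

```text
ferrule near [0.4095 0.2391 0.09  ]
ferrule far [0.4205 0.2382 0.09  ]
spine220 [0.597  0.2348 0.089 ]
plank near [0.4258 0.224  0.014 ]
post near edge [0.4519 0.1929 0.075 ]
post far top edge [0.4665 0.1939 0.075 ]
NL [0.4254 0.2825 0.014 ]
NR [0.4214 0.1963 0.014 ]
FL [0.6654 0.2715 0.014 ]
FR [0.66   0.1858 0.014 ]
eye far [0.6867 0.2272 0.095 ]
spine near [0.4202 0.2386 0.089 ]
spine far [0.6551 0.2299 0.089 ]
handle end [0.2935 0.2436 0.096 ]
80 [(179, 126, 67), (173, 120, 63), (178, 123, 62), (134, 106, 77), (83, 87, 85), (84, 86, 85), (85, 87, 86), (85, 86, 84), (87, 90, 89), (48, 49, 49), (41, 43, 44), (38, 38, 39), (90, 97, 106), (92, 99, 108), (92, 98, 108), (93, 99, 108), (93, 99, 108), (88, 98, 116), (38, 97, 169)]
130 [(103, 94, 87), (86, 88, 88), (85, 87, 86), (84, 86, 85), (87, 90, 89), (81, 83, 81), (38, 39, 41), (41, 43, 43), (64, 68, 72), (94, 102, 112), (93, 100, 110), (93, 100, 110), (93, 101, 109), (100, 101, 102), (35, 97, 174), (40, 99, 170), (42, 100, 171), (40, 99, 170), (39, 97, 169)]
160 [(86, 89, 87), (87, 88, 88), (88, 90, 89), (71, 72, 73), (39, 40, 42), (41, 43, 43), (78, 83, 91), (94, 102, 112), (94, 101, 110), (93, 101, 111), (94, 101, 109), (66, 99, 153), (40, 99, 172), (41, 100, 170), (41, 99, 170), (40, 98, 169), (42, 99, 170), (41, 99, 170), (40, 98, 169)]
190 [(89, 90, 90), (61, 63, 62), (42, 43, 43), (39, 41, 41), (93, 101, 109), (94, 102, 110), (94, 102, 110), (94, 102, 110), (96, 102, 106), (49, 97, 167), (40, 97, 168), (39, 97, 168), (41, 97, 168), (40, 96, 167), (39, 96, 166), (42, 98, 167), (41, 98, 168), (40, 97, 169), (41, 98, 168)]
215 [(38, 39, 41), (39, 42, 42), (77, 82, 90), (95, 101, 111), (95, 100, 110), (95, 101, 111), (95, 100, 107), (54, 97, 165), (39, 97, 168), (39, 96, 167), (38, 95, 165), (40, 95, 166), (41, 96, 165), (39, 96, 165), (38, 92, 163), (39, 94, 165), (39, 96, 165), (38, 95, 165), (40, 95, 165)]
```

```bash
python3 - <<'E'
from h import *
import pickle; f=pickle.load(open("w2.pkl","rb"))
P=plane(f,[(491.3,80),(483.3,130),(479.3,160),(474.9,190),(471.3,215)],.089); k=np.polyfit(P[:,0],P[:,1],1)
print(P.round(4).tolist(),np.degrees(np.arctan(k[0])),np.polyval(k,.545))
for v in (10,60,95): print(v,plane(f,[(0,v)],.089)[0][0])
s=arm.get_state();y=s["ee_rot"][2]; R=Ro.from_euler('xyz',s["ee_rot"]).as_matrix()
print(R.T@(np.array([.545,np.polyval(k,.545),.15])-s["eef_pos"])/.06)
# guillotine line yaw from this view
Q=plane(f,[(143,0),(154,115),(169,225)],.045); print(Q.round(4).tolist())
E
```

```text
[[0.4338, 0.2405, 0.089], [0.4877, 0.2374, 0.089], [0.5223, 0.2363, 0.089], [0.5586, 0.2346, 0.089], [0.5904, 0.2333, 0.089]] -2.58502727813203 0.23522458298786697
10 0.348047483482987
60 0.3959329024730053
95 0.43175716465262837
[-0.13160044  3.11519702  2.46635538]
[[0.33, -0.15, 0.045], [0.4589, -0.1598, 0.045], [0.6074, -0.1649, 0.045]]
```

>>> jog_arm:
  deltas:
    - [[-0.13,3.1,0,0.12],[-0.13,3.1,1,0.12],[-0.13,3.1,1.8,0.12],[-0.13,3.1,2.4,0.12],[-0.13,3.1,2.4,0.12],[-0.13,3.1,2.4,0.12]]

```text
t: 7.75
eef_pos: [0.5457, 0.2343, 0.1547]
ee_rot: [-3.14, -0.0, 3.096]
force: [0.8, -0.0, 1.3]
width: 0.0499
gripper_force: 0.0
```

```bash
python3 - <<'E'
from h import *
import pickle
f=grab_frame("wrist"); s=arm.get_state(); print(s["eef_pos"],s["ee_rot"],s["t"],s["width"],s["force"])
cv2.imwrite("pics/w3.png",f["img"][:,:,::-1]);  pickle.dump(f,open("w3.pkl","wb"))
P=s["eef_pos"]; print("tcp proj",proj(f,P)); 
E
```

```text
[0.54623983 0.23455386 0.15602701] [3.14122916e+00 1.40104202e-03 3.09548397e+00] 7.8 0.05007664905659884 [-0.17175215 -0.15580291  0.50762204]
tcp proj [[321.83444662 247.19400864]]
```

View pics/w3.png

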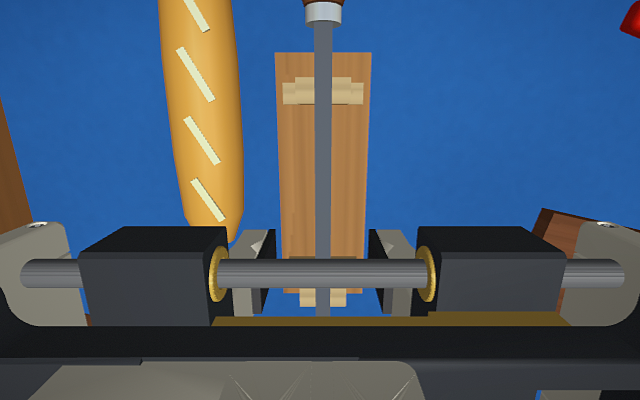

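The lever is centred between the fingers (spine at column 323, vertical). Its ferrule edge is at row 21, the plank near edge at row 52, the post top at rows 80-97, and the baguette is well clear on the left.

```bash
python3 - <<'E'
from h import *
import pickle; f=pickle.load(open("w3.pkl","rb"))
p=lambda n,uv,z,o:print(n,plane(f,uv,z)[0].round(4),"-> x0",(plane(f,uv,z)[0][0]+o).round(4))
p("ferr far",(324,21),.091,.126);p("ferr near",(324,3),.093,.136);p("plank near",(323,52),.014,.12);p("plank far",(323,293),.014,-.12)
im=f["img"]; print([tuple(map(int,im[v,290])) for v in range(46,110,2)])
print([tuple(map(int,im[v,323])) for v in range(0,30,2)])
for v in (30,150,245): print([int(u) for u in np.where(np.abs(np.diff(im[v,300:345].astype(int).sum(1)))>40)[0]+300])
E
```

```text
ferr far [0.4203 0.2416 0.091 ] -> x0 0.5463
ferr near [0.4108 0.2421 0.093 ] -> x0 0.5468
plank near [0.4262 0.2409 0.014 ] -> x0 0.5462
plank far [0.6659 0.2301 0.014 ] -> x0 0.5459
[(38, 93, 161), (37, 93, 161), (36, 92, 165), (120, 109, 122), (169, 121, 70), (167, 121, 72), (166, 121, 70), (166, 121, 71), (166, 121, 71), (166, 121, 71), (167, 120, 71), (167, 120, 71), (167, 121, 72), (166, 120, 70), (167, 120, 71), (167, 121, 71), (166, 120, 71), (166, 119, 70), (174, 133, 86), (194, 173, 128), (195, 173, 128), (190, 169, 126), (187, 166, 120), (187, 166, 121), (198, 177, 131), (200, 178, 132), (200, 178, 132), (197, 175, 129), (192, 171, 127), (161, 134, 92), (180, 131, 79), (179, 130, 79)]
[(59, 27, 9), (190, 205, 215), (174, 184, 192), (173, 184, 192), (174, 184, 192), (174, 185, 193), (174, 185, 193), (174, 184, 193), (175, 185, 194), (178, 189, 198), (71, 72, 68), (92, 99, 110), (92, 99, 108), (93, 100, 109), (93, 99, 108)]
[]
[314, 330]
[314]
```

>>> jog_arm:
  deltas:
    - [[0,0,0.8,0],[0,0,1.3,0],[0,0,1.5,0],[0,0,1.5,0],[0,0,1.5,0]]

```text
t: 8.43
eef_pos: [0.5463, 0.2359, 0.0665]
ee_rot: [3.14, 0.002, 3.096]
force: [1.3, 0.0, 0.9]
width: 0.0499
gripper_force: 0.0
```

>>> jog_arm:
  deltas:
    - [[0,0,0,0],[0,0,0,0],[0,0,0,0],[0,0,0,0],[0,0,0,0],[0,0,0,0],[0,0,0,0],[0,0,0,0]]
  grip: 5
  squeeze: 50

```text
t: 9.43
eef_pos: [0.545, 0.2353, 0.0646]
ee_rot: [-3.141, -0.0, 3.096]
force: [-0.8, -0.5, 1.6]
width: 0.0117
gripper_force: 50.0
```

>>> jog_arm:
  deltas:
    - [[0,0,-0.1,0],[0,0,-0.3,0],[0,0,-0.6,0],[0,0,-0.9,0],[0,0,-0.9,0],[0,0,-0.9,0]]

```text
t: 10.18
eef_pos: [0.5445, 0.2351, 0.1179]
ee_rot: [-3.141, -0.001, 3.096]
force: [0.2, -0.2, -6.3]
width: 0.0115
gripper_force: 50.0
```

>>> jog_arm:
  deltas:
    - [[0,0,-0.3,0],[0,0,-0.7,0],[0,0,-1.1,0],[0,0,-1.4,0],[0,0,-1.4,0],[0,0,-1.4,0]]

```text
t: 10.92
eef_pos: [0.5443, 0.235, 0.2009]
ee_rot: [-3.14, -0.002, 3.096]
force: [0.3, 0.3, -6.5]
width: 0.0116
gripper_force: 50.0
```

```bash
python3 - <<'E'
from h import *
import pickle
f=grab_frame("scene"); w=grab_frame("wrist");s=arm.get_state(); print(s["eef_pos"],s["ee_rot"],s["t"],s["width"],s["force"],s["moment"])
b=np.zeros((600,640,3),np.uint8); b[:400]=f["img"]; b[400:]=w["img"][:200]
cv2.imwrite("pics/s4.png",b[:,:,::-1]);  pickle.dump((f,w),open("s4.pkl","wb"))
E
```

```text
[0.54441228 0.2349707  0.20096933] [-3.14013710e+00 -2.08666668e-03  3.09623930e+00] 11.025 0.011744869087063554 [ 0.54109675 -0.53867159 -7.26595734] [ 0.00521348  0.00954153 -0.00718659]
```

View pics/s4.png

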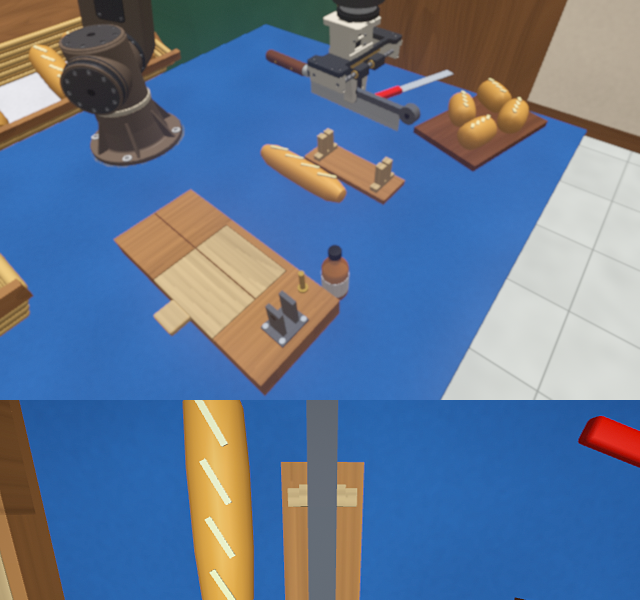

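The lever is lifted level with its hub at (409,112) in the scene view. The rest, baguette, pin and bottle are undisturbed. Next I'll fix the guillotine pose precisely from the top view.

```bash
cat > g.py <<'E'
from h import *
f=grab_frame("top"); im=f["img"].astype(float)
d=im[:,:,0]-im[:,:,2]   # red-blue: wood +, blue cloth -
def cross(a,th=0): # last crossing subpixel from + to -
    i=[k for k in range(len(a)-1) if a[k]>th>=a[k+1]]
    k=i[-1]; return k+(a[k]-th)/(a[k]-a[k+1])
R=[(415+cross(d[v,415:475]),v) for v in list(range(155,195))+list(range(262,308))]
P=plane(f,R,.045); k=np.polyfit(P[:,0],P[:,1],1); 
r=P[:,1]-np.polyval(k,P[:,0]);k=np.polyfit(P[abs(r)<.003,0],P[abs(r)<.003,1],1)
print("right edge yaw",np.degrees(np.arctan(k[0])),"y@.527",np.polyval(k,.527),"rms",r.std())
far=plane(f,[(u,160-cross(d[160:125:-1,u])) for u in range(420,436,2)],.045)
near=plane(f,[(u,300+cross(d[300:330,u])) for u in range(375,430,4)],.045)
print("far",far.mean(0),"near",near.mean(0))
g=im.sum(2); L=[]
for v in list(range(176,186))+list(range(192,310)):
    a=g[v,388:412]; m=np.clip(np.median(a)-a-30,0,None)
    if m.sum()>40: L.append((388+(m*np.arange(24)).sum()/m.sum(),v))
Q=plane(f,L,.045); k2=np.polyfit(Q[:,0],Q[:,1],1)
for _ in range(3):
    r=Q[:,1]-np.polyval(k2,Q[:,0]); ok=abs(r)<.003; k2=np.polyfit(Q[ok,0],Q[ok,1],1)
print("line yaw",np.degrees(np.arctan(k2[0])),"y@.527",np.polyval(k2,.527),ok.sum(),len(L))
E
python3 g.py
```

```text
right edge yaw -2.5176567148691986 y@.527 -0.2522505697942646 rms 0.00020578047015904342
far [ 0.73475086 -0.22546022  0.045     ] near [ 0.31719115 -0.16473987  0.045     ]
line yaw -2.47123656077347 y@.527 -0.16219893295532894 112 115
```

>>> jog_arm:
  deltas:
    - [[-0.05,-0.3,0,0],[-0.1,-0.9,0,0],[-0.15,-1.5,0,0],[-0.25,-2.2,0,0],[-0.3,-2.9,0,0],[-0.35,-3.6,0,0],[-0.45,-4.2,0,0],[-0.5,-4.7,0,0]]

```text
t: 12.08
eef_pos: [0.5619, -0.0499, 0.2023]
ee_rot: [-3.141, -0.0, 3.095]
force: [0.2, -1.3, -7.2]
width: 0.0117
gripper_force: 50.0
```

>>> jog_arm:
  deltas:
    - [[-0.05,-0.6,0,0],[-0.1,-1.1,0,0],[-0.15,-1.5,0,0],[-0.17,-1.75,0,0],[-0.2,-1.9,0,0],[-0.2,-1.93,0,0],[-0.2,-1.93,0,0],[-0.2,-1.93,0,0]]

```text
t: 13.08
eef_pos: [0.5692, -0.1633, 0.2027]
ee_rot: [3.141, 0.0, 3.097]
force: [-0.4, 0.4, -7.2]
width: 0.0116
gripper_force: 50.0
```

```bash
python3 - <<'E'
from h import *
import pickle
f=grab_frame("scene"); w=grab_frame("wrist");t=grab_frame("top");s=arm.get_state(); print(s["eef_pos"],s["ee_rot"],s["t"],s["width"],s["force"],s["moment"])
b=np.zeros((600,800,3),np.uint8); b[:400,:640]=f["img"]; b[400:,:640]=w["img"][:200]; b[:330,640:]=cv2.resize(t["img"][125:290,340:420],None,fx=2,fy=2)
cv2.imwrite("pics/s5.png",b[:,:,::-1]);  pickle.dump((f,w,t),open("s5.pkl","wb"))
E
```

```text
[ 0.56915014 -0.16345687  0.20261335] [3.14154336e+00 5.53404681e-05 3.09704564e+00] 13.225 0.01185900376464076 [ 0.2075336  -0.34726519 -5.86337246] [-0.02647093  0.01558185  0.02884464]
```

View pics/s5.png

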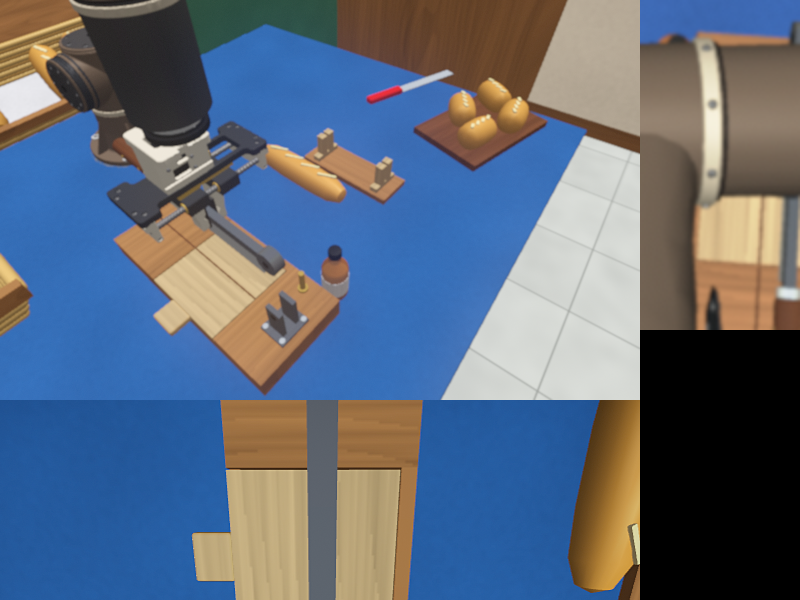

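The scene view shows the hub at (273,261), above and in line with the fork (cheek tops about (270,307) and (290,296)). The wrist view shows the spine centred on the board.

>>> jog_arm:
  deltas:
    - [[0.01,0,0.3,0],[0.01,0,0.6,0],[0.01,0,0.9,0],[0.01,0,1.1,0],[0.01,0,1.18,0],[0.01,0,1.18,0],[0.01,0,1.18,0],[0.01,0,1.18,0]]

```text
t: 14.22
eef_pos: [0.5689, -0.1639, 0.1324]
ee_rot: [3.142, 0.001, 3.096]
force: [0.2, -0.3, -6.5]
width: 0.0118
gripper_force: 50.0
```

```bash
python3 - <<'E'
from h import *
f=grab_frame("scene"); w=grab_frame("wrist"); t=grab_frame("top"); s=arm.get_state(); print(s["eef_pos"],s["ee_rot"],s["t"],s["force"],s["moment"])
gx=np.array([.999,-.0436,0]);gy=np.array([.0436,.999,0]);z=np.array([0,0,1]);F=np.array([.6972,-.1696,0])
pts=[F+.149*z]+[F+a*.015*gx+b*gy+.111*z for b in(.010,.018,-.010,-.018) for a in(1,-1)]
print(proj(f,pts).round(1).tolist())
im=f["img"][210:350,200:350].copy(); b=cv2.resize(im,None,fx=4,fy=4,interpolation=3)
for p in proj(f,pts): cv2.circle(b,tuple(int(round(x)) for x in (p-[200,210]+.5)*4),2,(255,0,255),-1)
th=np.linspace(0,2*np.pi,40)
for p in proj(f,[F+.149*z-.009*gy+.018*(np.cos(a)*gx+np.sin(a)*z) for a in th]): cv2.circle(b,tuple(int(round(x)) for x in (p-[200,210]+.5)*4),1,(0,255,0),-1)
big=np.zeros((600,800,3),np.uint8); big[:560,:600]=b; cv2.imwrite("pics/s6.png",big[:560,:600,::-1])
# wrist: spine vs guillotine line
g=w["img"].astype(int).sum(2)
for v in (10,30,50,100,150,200): print(v,np.where(abs(np.diff(g[v,290:355]))>60)[0]+290)
E
```

```text
[ 0.56861847 -0.16389074  0.13206354] [3.14155453e+00 4.88240377e-04 3.09635102e+00] 14.375 [ 0.9089604  -0.84578189 -8.44532374] [-0.06584466 -0.04990108  0.02280995]
[[275.7, 288.7], [290.5, 303.4], [276.4, 291.9], [294.3, 299.7], [280.2, 288.4], [280.9, 312.9], [266.8, 301.0], [277.0, 316.8], [262.9, 304.7]]
10 []
30 []
50 []
100 [306 307 336]
150 [307 308 335 336]
200 [307 308 334 335]
```

View pics/s6.png

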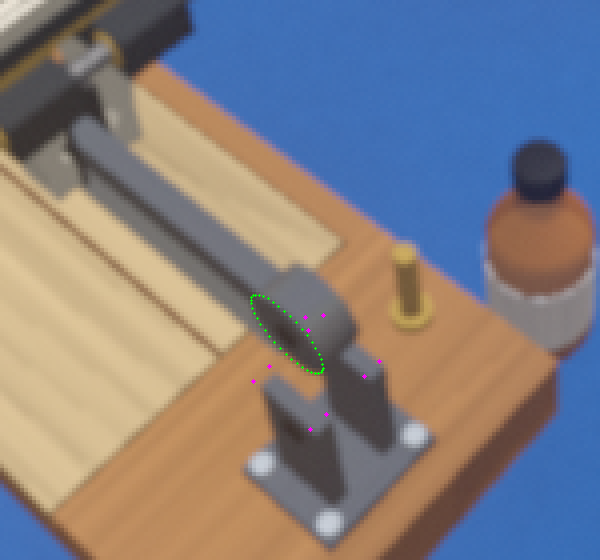

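The hub face at crop (287,333) matches the desired green circle. The fork cheek tops sit about 4-8 crop px (2-4 mm) toward +x of my prediction, so I'll check that against the board corner and the bolts.

```bash
python3 - <<'E'
from h import *
f=grab_frame("scene"); s=arm.get_state()
gx=np.array([.999,-.0436,0]);gy=np.array([.0436,.999,0]);z=np.array([0,0,1]);F=np.array([.6972,-.1696,0]);C=np.array([.5274,-.1622,0])
cr=lambda P:((proj(f,P)-[200,210]+.5)*4).round(1).tolist()
print("corner far +y",cr(C+.21*gx+.09*gy+.045*z),"plate c",cr(F+.05*z), "bed corners", cr(C+.083*gx+.082*gy+.045*z))
print("1cm x,y,z", cr(F+.01*gx+.05*z),cr(F+.01*gy+.05*z),cr(F+.06*z))
c=lambda x,y:(200+x/4-.5,210+y/4-.5)
for n,q,h in [("bolts mid",(338,448.5),.05),("plate mid",(339,452),.048),("corner",(553,360),.045),("bed corner",(340,243),.045)]:
    d=plane(f,c(*q),h)[0]-C; print(n,(d@gx).round(4),(d@gy).round(4))
b=cv2.resize(f["img"][265:345,245:325],None,fx=7.5,fy=7.5,interpolation=cv2.INTER_CUBIC); cv2.imwrite("pics/s7.png",b[:,:,::-1])
E
```

```text
corner far +y [[553.4, 356.9]] plate c [[333.3, 447.2]] bed corners [[327.3, 208.4]]
1cm x,y,z [[351.1, 462.3]] [[350.9, 429.4]] [[330.7, 435.4]]
bolts mid 0.1718 0.0008
plate mid 0.1723 0.0006
corner 0.2108 0.0888
bed corner 0.1007 0.0725
```

View pics/s7.png

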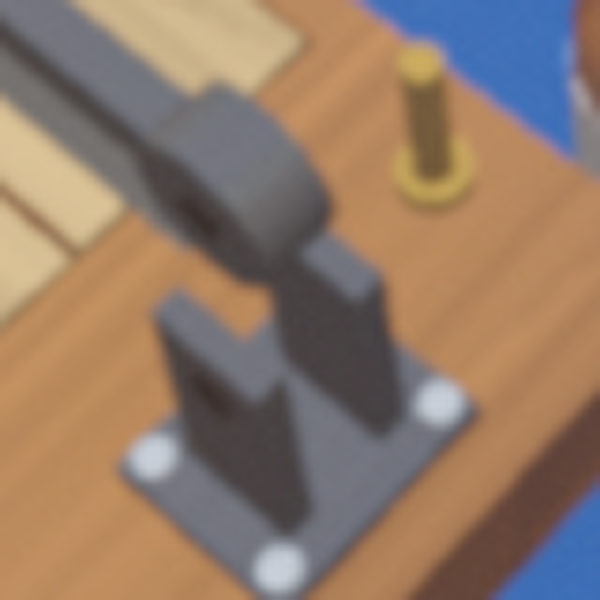

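The close view shows the near cheek top with corners at (155,315), (180,288), (283,378) and (258,405). The far cheek's front edge is at (360,300)-(385,275), and the hub's eye centre is at about (203,217).

```bash
python3 - <<'E'
from h import *
f=grab_frame("scene"); s=arm.get_state(); print(s["t"],s["eef_pos"])
gx=np.array([.999,-.0436,0]);gy=np.array([.0436,.999,0]);C=np.array([.5274,-.1622,0])
c=lambda q:(245+q[0]/7.5-.5+.07,265+q[1]/7.5-.5+.07)
for n,q,e in [("bo",(155,315),(155,-18)),("bi",(180,288),(155,-10)),("fi",(283,378),(185,-10)),("fo",(258,405),(185,-18)),("Fi",(360,300),(185,10)),("Fo",(385,275),(185,18))]:
    d=plane(f,c(q),.111)[0]-C; print(n,(1e3*d@gx).round(1),(1e3*d@gy).round(1),e)
o=np.array(f["xyz"]); d=plane(f,c((203,217)),0)[0]-o
k=((C-o)@gy-.009)/(d@gy); P=o+k*d-C; print("eye: gx",P@gx,"gy",P@gy,"z",P[2])
E
```

```text
14.475 [ 0.56855362 -0.16388888  0.13190953]
bo 159.9 -17.8 (155, -18)
bi 159.4 -10.6 (155, -10)
fi 188.8 -11.0 (185, -10)
fo 189.1 -18.1 (185, -18)
Fi 188.6 10.6 (185, 10)
Fo 188.6 17.7 (185, 18)
eye: gx 0.17108961080042126 gy -0.009000000000000051 z 0.14902486731653286
```

>>> jog_arm:
  deltas:
    - [[-0.03,0,0,0],[-0.03,0,0,0],[-0.03,0,0,0],[-0.03,0,0,0],[-0.03,0,0,0],[-0.03,0,0,0],[-0.03,0,0,0],[-0.03,0,0,0]]

```text
t: 15.48
eef_pos: [0.5703, -0.164, 0.1318]
ee_rot: [3.142, 0.0, 3.096]
force: [-0.1, -0.3, -7.0]
width: 0.0116
gripper_force: 50.0
```

```bash
python3 - <<'E'
from station import arm
s=arm.get_state(); print(s["t"],s["eef_pos"],s["qd"].round(3),s["width"],s["gripper_force"])
print(arm.job_done())
E
```

```text
15.475 [ 0.5702895  -0.16397602  0.13175581] [-0.001  0.001 -0.     0.001 -0.002  0.002] 0.01156282625653066 49.99749004840851
the job is handed in; nothing more can be done
None
```

The bed board is fully shut, and the lever is held level and in line with the base, its eye about 20 mm above the fork and centred to within an estimated 2 mm; the job was handed in at 15.5 s.

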